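# Seat the rotor key in the hub screw

### The arm

A 6-joint arm with a two-finger parallel gripper is mounted at the origin on a cart in front of the work surface, level with it; the furniture and walls round the work are solid. World frame = base frame: x ahead of the robot, y to its left, z up, the work surface at z = 0. Lengths are in m, angles in degrees, forces in N, time in s.
With the tool pointing down it reaches from about 0.15 to 0.775 m from the base axis. Payload 6.1 kg.
Tool frame: the origin (TCP) lies at the very end of the fingers, on their centre line; the grasp point (between the pads) lies 19 mm behind it; x points along the fingers, z is the direction in which the jaws open and shut, and the axes are right-handed (so a half turn about x gives the same grasp; the last joint's range is limited). The gripper opens to 85 mm and grips with 20 to 120 N. Pads are 22 mm wide; open, the fingers measure 114 mm over their backs; the gripper's body (76 mm by 85 mm) begins 54 mm behind the grasp point. The pads swing forward as they close: fully open they stand 13 mm farther back than shut.
Start: joints at [64.859, 7.208, -2.269, 80.523, 0, 90], TCP at [0.223, 0.475, 0.231] pointing down, gripper open.
Joint ranges: [-155.77, 155.77], [-54.66, 111.73], [-72.52, 77.12], [-102.08, 115.82], [-83.92, 84.16], [-180, 180]. Speed limits (degrees/s): [136.94, 136.94, 172.46, 180, 180, 180].

### API

Orientations are given as a 3x3 rotation matrix whose columns are the frame's x, y, z axes.
In Python, from cell import * gives the robot as it stands.
- The arm moves only by the shell command python3 -m inch 'ROWS' [FORCE]. ROWS is JSON, a list of rows, each a list of 3 entries, a list of its own where there are three numbers: the opening, from 0 (shut) to 1 (fully open), then the shift along the tool's x, y, z in cm, then the turn, a rotation vector about the tool's x, y, z in rad. A call has 1 to 12 rows; each row is the pose to reach, as a shift and turn from the pose commanded when the call began, along the tool's axes at that moment; what a row does not reach only later rows make up. A row lasts 1/10 s, in which the tool goes at most 50 mm and 8.59 degrees, less where a joint would pass 70% of its speed; a pose out of reach is approached as far as the arm can. A call with a gripper value outside its range is refused whole. The fingers move at their own pace and stop on an object; FORCE is the grip in N (left out, the last holds). Time passes only in rows, so rows that repeat a pose let the fingers close. It gives the time, the measured TCP pose, the force and the opening at its end, in the units of the state.
- sense(): the state, without advancing time (a new reading comes with each control period).
- grab_frame(name): name is "side" or "top"; returns the picture (480x640x3 uint8, red, green, blue); there is no depth.
- camera_info(name): a dict with "intrinsics" (3x3 intrinsics, pixels), "view" (4x4, takes a point from world to camera coordinates). Camera axes: x right, y down, z forward; pixel columns grow to the right and rows downward; lengths in m; the calibration is good to about 2 mm. A picture is of the moment at which its call begins. camera_info takes no time and is no camera call.
- close_job(): hands the job in, once; it reports no verdict.
The state is a dict: "t": time; "qpos": joint angles; "joint_velocities": joint speeds; "joint_torque": joint torques, N m; "tcp_pos": TCP position; "tool_rot": TCP orientation; "wrist_force": force on the tool from outside, world axes, zero at the start; "torque": the same for the moment, N m; "gripper_width": opening from 0.0 (shut) to 1.0 (fully open).
Only numpy, scipy, OpenCV 4.12 (cv2) and the standard library are available. Lean on these libraries where they do the work, as an engineer would, in place of code of your own. Each camera call takes 0.05 s, during which the arm holds its last target.

### The job

Take the larger of the two T-handled hex keys, the one with the long crossbar, out of the tool stand and fit it upright into the six-sided socket sunk in the middle of the centrifuge rotor. Turn it so that its hexagon matches the socket and it drops fully home without being forced, then let go of it; leave the smaller key hanging in the stand.

Things in the scene. Friction and masses are not known exactly. Their poses are not given: they have to be found in the camera images.
- rotor_key: Larger T-key, 0.3 kg, hanging upright in the stand. Origin: centre of its lower end; z up. Round nose tapering to 20 mm, z 0-10 mm; hexagon 32 mm across flats (37 over corners), z 10-38; 15 mm shank; 54 mm flange, z 70-76; grey flat-sided crossbar 100 mm long (x), 18 wide (y), 22 tall, z 110-132. x runs along the crossbar and through two corners of the hexagon. Grip the bar's middle across its 18 mm.
- spare_key: Smaller T-key in the stand's other hole, same build, height, origin and axes: crossbar 60 mm long, 16 mm wide; hexagon 18 mm across flats. It stays in the stand.
- stand: Aluminium tool stand, 80 x 180 mm (x, y), fixed; origin on the worktop under its centre. Plate top at z 85 mm with two 42 mm square holes at y = +50 and -50 mm, either key in either hole. The keys' flanges rest on the plate, lower ends at z 15 mm: lift a key straight up at least 75 mm to clear it.
- rotor: Conical rotor, 160 mm wide, 80 high, fixed; origin: centre of its underside, z up. Collar of 56 mm bore, z 80-66 mm; below it the hex socket, 34.9 mm across flats, z 66 to its floor at z 34. Its corners lie along x and each 60 deg on, midway between the six dark tube wells; so the key's crossbar fits along x or any 60 deg step, within 10 deg. Key's lower end: z 34 home, 56 if turned wrong.

How it is judged (in metres and radians):
At the end, for the whole second after the job is handed in: The larger key stands in the rotor's socket, its lower end within 8 mm of the socket floor and within 10 mm of the rotor's axis, upright within 10 degrees, at rest and released (z of rotor_key in the frame of rotor between 0.028 and 0.042 m and horizontal distance between rotor_key and rotor below 0.01 m and angle between rotor_key's own z axis and vertical below 0.17 rad and linear speed of rotor_key below 0.02 m/s and contact force between rotor_key and the fingers below 0.1 N); the robot touches nothing.
It fails at once if the smaller key was taken or pushed out of its place in the stand (distance of spare_key from where it was at the start of the episode above 0.03 m).
It fails at once if the key was forced into the rotor with more than 60 N (contact force between rotor_key and rotor above 60 N).
It also fails if it takes over 40 s, if anything falls off the work surface, if the arm or the gripper's body presses on something with over 40 N, if the wrist force passes 120 N, or if a joint passes its speed limit or range.

## Working session

There is one attempt and no reset: what is moved stays moved. The work goes in short steps, Python scripts to look and compute and a shell command to move; the robot and the scene stay as the last step left them, time stands still between calls to the robot, and variables do not carry over. Pictures are saved under pics/ and viewed, and the job is handed in when it is done.

```bash
ls; mkdir -p pics
python3 - <<'E'
from cell import *
import cv2
for n in("side","top"):
    cv2.imwrite(f"pics/{n}0.png",grab_frame(n)[:,:,::-1]); c=camera_info(n); print(n,c)
s=sense(); print(s)
E
```

```text
pics
side {'intrinsics': array([[483.13294698,   0.        , 319.20447764],
       [  0.        , 483.13294698, 236.27751311],
       [  0.        ,   0.        ,   1.        ]]), 'view': array([[ 0.99978868, -0.0086219 ,  0.01866191, -0.50999369],
       [ 0.00727695, -0.70058811, -0.7135288 ,  0.15155285],
       [ 0.01922629,  0.71351382, -0.70037731,  0.7455239 ],
       [ 0.        ,  0.        ,  0.        ,  1.        ]])}
top {'intrinsics': array([[490.37921559,   0.        , 310.13788735],
       [  0.        , 490.37921559, 244.45562518],
       [  0.        ,   0.        ,   1.        ]]), 'view': array([[-4.41177652e-02, -9.99025985e-01,  8.39448058e-04,
         2.04384558e-01],
       [-9.77125630e-01,  4.29756217e-02, -2.08275295e-01,
         5.37466867e-01],
       [ 2.08036356e-01, -1.00088868e-02, -9.78069883e-01,
         7.75992518e-01],
       [ 0.00000000e+00,  0.00000000e+00,  0.00000000e+00,
         1.00000000e+00]])}
{'t': 0.1, 'qpos': array([ 6.48580985e+01,  7.23757913e+00, -2.32124693e+00,  8.05237438e+01,
       -2.37427285e-04,  9.00011373e+01]), 'joint_velocities': array([-0.0389216 , -0.06666457,  0.17493042, -0.06153148, -0.06674421,
       -0.09676597]), 'joint_torque': array([ 2.10705242e-03, -4.36905098e+01,  3.53607631e+01,  1.37797807e-02,
        5.61508796e-05,  2.77067500e-06]), 'tcp_pos': array([0.22289462, 0.47492172, 0.23060347]), 'tool_rot': array([[-6.08523549e-04, -9.05249901e-01,  4.24879097e-01],
       [-1.30634292e-03,  4.24879533e-01,  9.05248958e-01],
       [-9.99998962e-01, -4.17249026e-06, -1.44111600e-03]]), 'wrist_force': array([-0.14148125, -0.32494614, -0.04945588]), 'torque': array([-0.02231982,  0.00082281, -0.01237283]), 'gripper_width': 1.001763328412535}
```

View pics/side0.png

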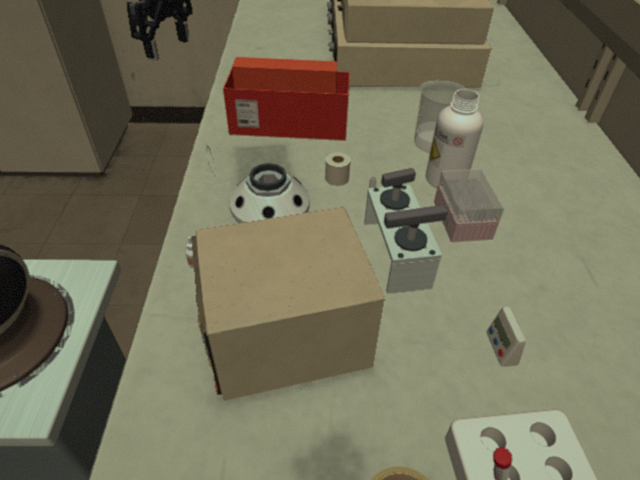

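View pics/top0.png

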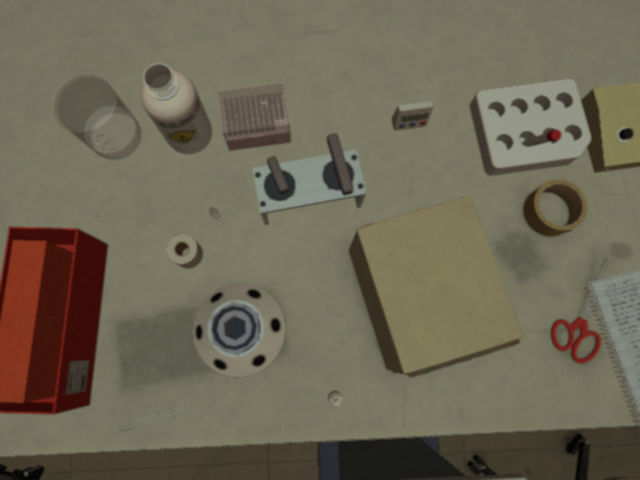

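The top view shows the rotor at about (238,330) and the stand at (310,182). The large key is on the right at (340,165) and the small key is at (278,175). A tall box stands at (440,285). I'll enlarge the crops.

Run:
```python
import cv2,numpy as np
t=cv2.imread("pics/top0.png"); s=cv2.imread("pics/side0.png")
a=cv2.resize(t[120:220,245:375],None,fx=6,fy=6,interpolation=cv2.INTER_CUBIC);cv2.imwrite("pics/c_stand.png",a)
a=cv2.resize(t[278:382,185:295],None,fx=5.5,fy=5.5,interpolation=cv2.INTER_CUBIC);cv2.imwrite("pics/c_rot.png",a)
a=cv2.resize(s[150:300,360:460],None,fx=4,fy=4,interpolation=cv2.INTER_CUBIC);cv2.imwrite("pics/c_side.png",a)
```

```text
(no output)
```

View pics/c_stand.png

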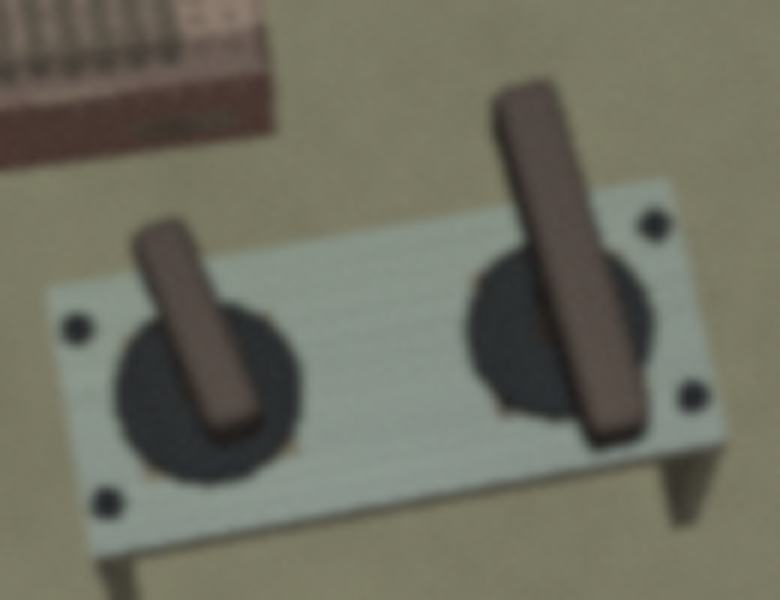

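View pics/c_rot.png

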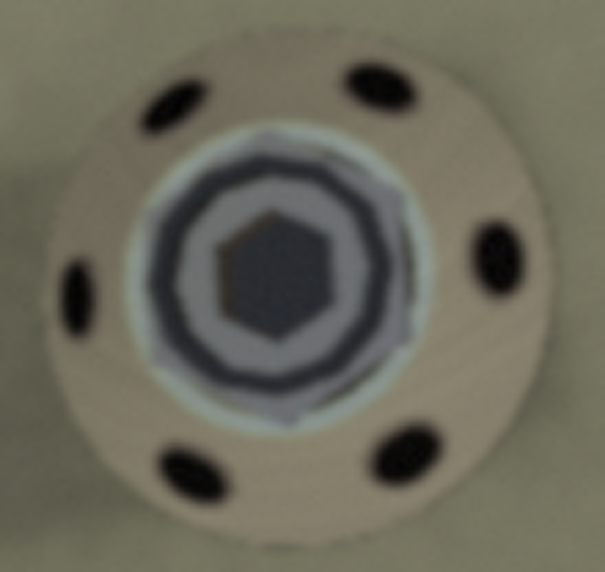

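View pics/c_side.png

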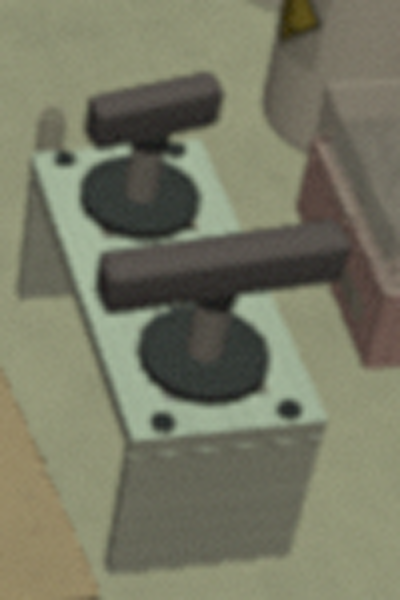

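```bash
cat > h.py <<'E'
from cell import *
import numpy as np
def ray(n,u,v,z):
    c=camera_info(n);K=c["intrinsics"];V=c["view"];R=V[:3,:3];t=V[:3,3]
    o=-R.T@t; d=R.T@np.linalg.inv(K)@np.array([u,v,1]); return o+d*(z-o[2])/d[2]
def proj(n,p):
    c=camera_info(n);q=c["view"]@np.append(p,1);q=c["intrinsics"]@q[:3];return q[:2]/q[2]
E
python3 - <<'E'
from h import *
np.set_printoptions(precision=4,suppress=True)
S=lambda x,y,z:ray("top",x/6+245-.4,y/6+120-.4,z)
R=lambda x,y,z:ray("top",x/5.5+185-.4,y/5.5+278-.4,z)
D=lambda x,y,z:ray("side",x/4+360-.4,y/4+150-.4,z)
print("cam",[ -camera_info(n)["view"][:3,:3].T@camera_info(n)["view"][:3,3] for n in("side","top")])
def an(a,b): d=b-a; return np.linalg.norm(d[:2]),np.degrees(np.arctan2(d[1],d[0]))
print("bigflange",S(560,332,.091),D(204,352,.091))
print("flange diam",an(S(466,328,.091),S(654,328,.091)))
print("smallflange",S(208,392,.091),D(140,196,.091))
a,b=S(615,430,.147),S(526,92,.147); print("bar top",a,b,(a+b)/2,an(a,b))
a,b=D(100,270,.147),D(345,236,.147);print("bar side",a,b,(a+b)/2,an(a,b))
a,b=S(236,420,.147),S(160,226,.147);print("small bar",(a+b)/2,an(a,b))
print("stand corners",[S(*p,.085) for p in((47,288),(668,180),(725,440),(92,555))], [D(*p,.085) for p in ((35,155),(200,142),(325,420),(130,440))])
print("collar",R(281,278,.08),an(R(128,278,.08),R(434,278,.08)),an(R(281,122,.08),R(281,434,.08)))
c=[(275,210),(332,238),(332,308),(275,340),(218,308),(218,240)]
P=[R(*p,.034) for p in c];m=np.mean(P,0);print("hex",m,[an(m,p) for p in P])
w=[(497,258),(380,87),(172,105),(77,298),(193,475),(405,455)]
for z in(.05,.06): P=[R(*p,z) for p in w];m=np.mean(P,0);print("wells",m,[an(m,p) for p in P])
print("base circle",R(0,0,0)*0)
E
```

```text
cam [array([ 0.4944, -0.4302,  0.6398]), array([0.3728, 0.1889, 0.8707])]
bigflange [0.6556 0.1291 0.091 ] [0.6581 0.1274 0.091 ]
flange diam (np.float64(0.05254647528917478), np.float64(-92.51091876403369))
smallflange [0.6423 0.2279 0.091 ] [0.6438 0.2255 0.091 ]
bar top [0.6081 0.1207 0.147 ] [0.7024 0.1386 0.147 ] [0.6553 0.1296 0.147 ] (np.float64(0.09597118037968308), np.float64(10.74608525451148))
bar side [0.608  0.1146 0.147 ] [0.7059 0.1355 0.147 ] [0.657  0.1251 0.147 ] (np.float64(0.10011144309784206), np.float64(12.034110607326038))
small bar [0.6421 0.2271 0.147 ] (np.float64(0.05690624730806212), np.float64(18.537475860266355))
stand corners [array([0.6772, 0.2726, 0.085 ]), array([0.702 , 0.0953, 0.085 ]), array([0.624 , 0.0843, 0.085 ]), array([0.5985, 0.2617, 0.085 ])] [array([0.6007, 0.2611, 0.085 ]), array([0.678 , 0.2718, 0.085 ]), array([0.7027, 0.0955, 0.085 ]), array([0.6236, 0.084 , 0.085 ])]
collar [0.4102 0.3051 0.08  ] (np.float64(0.08848726943957093), np.float64(-92.52662105004075)) (np.float64(0.08907853799016303), np.float64(179.28224360767334))
hex [0.
[... 613 characters left out ...]
63384172294), np.float64(32.74795483515173)), (np.float64(0.06314265338383308), np.float64(92.8679799155522)), (np.float64(0.06315627485939071), np.float64(153.04015963052015)), (np.float64(0.06328946357652736), np.float64(-147.37259192310972))]
wells [0.4111 0.3061 0.06  ] [(np.float64(0.062338506295602045), np.float64(-87.15323572091086)), (np.float64(0.062401335961927824), np.float64(-27.25356369318619)), (np.float64(0.06279015846391735), np.float64(32.747954835151724)), (np.float64(0.06237331944167815), np.float64(92.86797991555216)), (np.float64(0.0623867749523463), np.float64(153.0401596305202)), (np.float64(0.06251834089002546), np.float64(-147.37259192310975))]
base circle [0. 0. 0.]
```

Run:
```python
from h import *
import cv2
s=cv2.imread("pics/side0.png")
cv2.imwrite("pics/c_siderot.png",cv2.resize(s[155:230,220:320],None,fx=7,fy=7,interpolation=cv2.INTER_CUBIC))
R=lambda x,y,z:ray("top",x/5.5+185-.4,y/5.5+278-.4,z)
print(R(271,273.5,.08),R(270,276,.08),R(177,277,.08)-R(363,277,.08),R(276,275,.066))
```

```text
[0.4115887  0.30794621 0.08      ] [0.41088746 0.30824354 0.08      ] [0.00237124 0.05373782 0.        ] [0.41177536 0.30858947 0.066     ]
```

View pics/c_siderot.png

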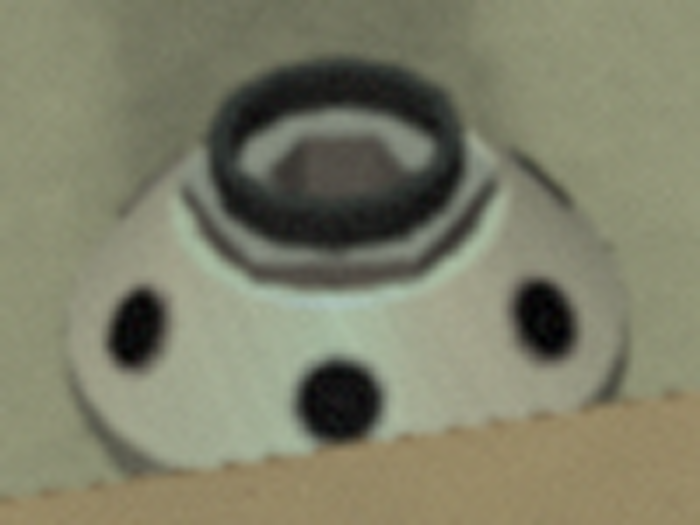

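Run:
```python
from h import *
D=lambda x,y,z:ray("side",x/7+220-.4,y/7+155-.4,z)
print(D(337,143,.08))
for z in(.08,):
  for p in((.411,.308,z),(.411,.280,z),(.411,.336,z),(.383,.308,z),(.439,.308,z)): 
    q=proj("side",p); print((q-[220,155]+.4)*7)
```

```text
[0.41376875 0.30468823 0.08      ]
[327.5945569 135.4499885]
[320.27349895 199.67916704]
[334.60346619  73.95935568]
[224.09139028 134.44198494]
[430.9762901  136.45680944]
```

Measured so far, with both cameras agreeing to about 2 mm:
- **Large key:** about (0.657, 0.128), bar yaw about 11°.
- **Rotor:** about (0.412, 0.308), corner yaw about 2.8° (mod 60°) from the wells.

I'll move above the key, turning the jaws across the bar.

```bash
python3 -m inch '[[1,[0,-5,-1.2],[-0.06,0,0]],[1,[0,-10,-2.4],[-0.12,0,0]],[1,[0,-15,-3.6],[-0.18,0,0]],[1,[0,-20,-4.8],[-0.24,0,0]],[1,[0,-24,-5.8],[-0.3,0,0]],[1,[0,-28,-6.8],[-0.36,0,0]]]' 40
python3 - <<'E'
from h import *
s=sense();print(s["qpos"],s["tcp_pos"])
E
```

```text
t: 0.7
tcp_pos: [0.449, 0.2929, 0.2309]
tool_rot: [[-0.0, -0.997, 0.077], [-0.0, 0.077, 0.997], [-1.0, 0.0, -0.0]]
wrist_force: [0.2, -0.2, -0.4]
gripper_width: 1.005
[ 3.31174124e+01  8.44394608e+00 -8.83004157e-01  8.07056916e+01
 -7.72844448e-03  3.75423776e+01] [0.44900829 0.29285171 0.23093287]
```

```bash
python3 -m inch '[[1,[0,-4,-2.7],[-0.06,0,0]],[1,[0,-8,-5.4],[-0.12,0,0]],[1,[0,-12,-8.1],[-0.18,0,0]],[1,[0,-16,-10.8],[-0.24,0,0]],[1,[0,-20,-13.5],[-0.27,0,0]],[1,[0,-22,-14.85],[-0.27,0,0]],[1,[0,-22,-14.85],[-0.27,0,0]],[1,[0,-22,-14.85],[-0.27,0,0]]]'
python3 - <<'E'
from h import *
import cv2
s=sense();print(s["qpos"],s["tcp_pos"],np.degrees(np.arctan2(s["tool_rot"][1,2],s["tool_rot"][0,2])))
for n in("top","side"):
    f=grab_frame(n)[:,:,::-1];cv2.imwrite(f"pics/{n}1.png",f)
E
```

```text
t: 1.5
tcp_pos: [0.6551, 0.1291, 0.2303]
tool_rot: [[-0.002, -0.982, -0.189], [0.0, -0.189, 0.982], [-1.0, 0.002, 0.0]]
wrist_force: [-0.6, -0.4, -0.3]
gripper_width: 0.999
[1.11343397e+01 2.35533761e+01 1.89624917e+01 8.55144151e+01
 2.16246026e-02 2.39013690e-01] [0.65511587 0.12905009 0.23027629] 100.89528670238863
```

View pics/side1.png

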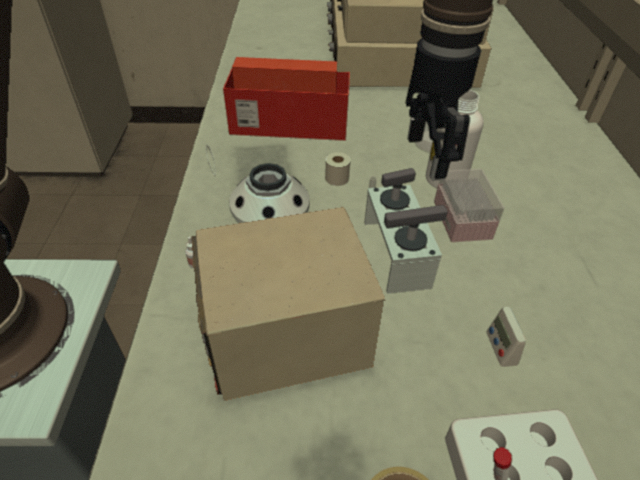

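View pics/top1.png

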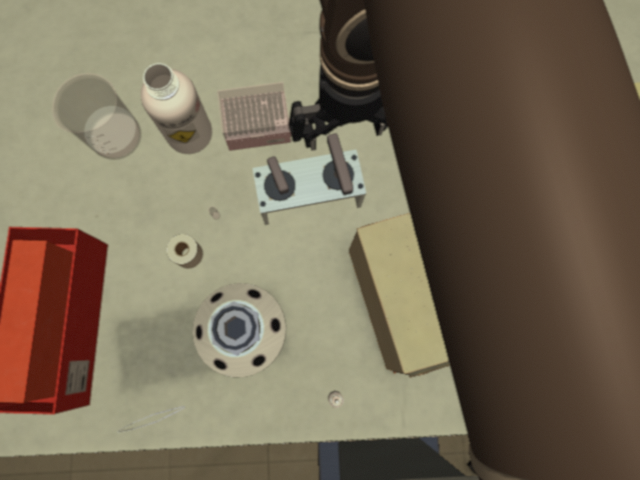

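The gripper is above the big key at the expected place. I'll descend.

```bash
python3 -m inch '[[1,[2,0,0],[0,0,0]],[1,[4,0,0],[0,0,0]],[1,[6,0,0],[0,0,0]],[1,[7.5,0,0],[0,0,0]],[1,[9,0,0],[0,0,0]],[1,[10.2,0,0],[0,0,0]],[1,[11.3,0,0],[0,0,0]],[1,[11.3,0,0],[0,0,0]],[1,[11.3,0,0],[0,0,0]]]'
python3 - <<'E'
from h import *
import cv2
s=sense();print(s["tcp_pos"])
print(proj("side",s["tcp_pos"]))
f=grab_frame("side")[:,:,::-1];cv2.imwrite("pics/side2.png",cv2.resize(f[130:290,340:480],None,fx=4,fy=4,interpolation=cv2.INTER_CUBIC)[:600])
f=grab_frame("top")[:,:,::-1];cv2.imwrite("pics/top2.png",cv2.resize(f[90:230,240:400],None,fx=4,fy=4,interpolation=cv2.INTER_CUBIC))
E
```

```text
t: 2.5
tcp_pos: [0.6551, 0.1296, 0.1186]
tool_rot: [[0.0, -0.982, -0.19], [0.0, -0.19, 0.982], [-1.0, -0.0, -0.0]]
wrist_force: [0.7, -0.3, 0.7]
gripper_width: 1.002
[0.65512199 0.12962722 0.11862554]
[411.16072716 224.23085495]
```

View pics/side2.png

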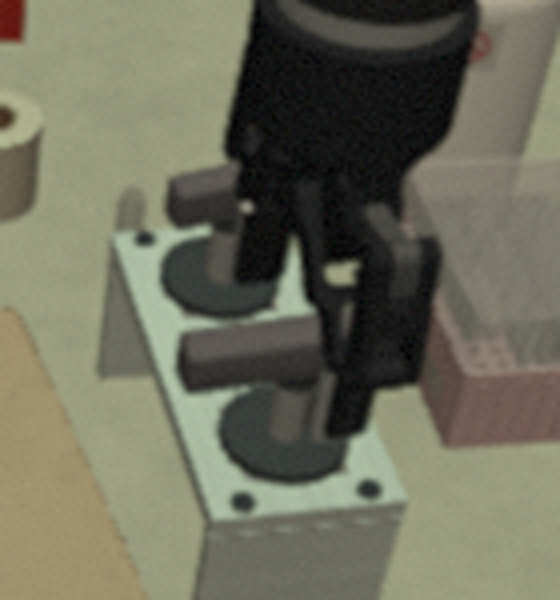

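View pics/top2.png

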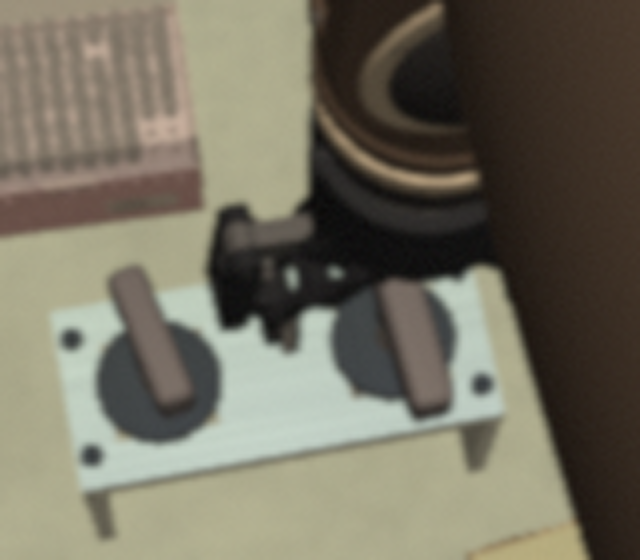

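Run:
```python
from h import *
s=sense();R=s["tool_rot"];p=s["tcp_pos"]
for k in(-1,1):
  for dy in(-.011,.011):
    q=p+R@np.array([-.013,dy,k*.0425]); u=proj("side",q);v=proj("top",q);print(k,dy,q.round(3),(u-[340,130])*4,(v-[240,90])*4)
```

```text
-1 -0.011 [0.675 0.09  0.132] [356.43310924 422.79200468] [492.48007313 255.27150832]
-1 0.011 [0.653 0.086 0.132] [301.14081503 430.21049104] [506.55534394 305.74527613]
1 -0.011 [0.658 0.173 0.132] [282.12245606 279.52085091] [286.25687598 301.93089522]
1 0.011 [0.637 0.169 0.132] [230.67801079 285.76416133] [299.23487122 352.94271311]
```

Fingertips straddle the bar and the far tip matches its prediction. The near tip reads about 3 px off. I'll close.

```bash
python3 -m inch '[[0,[0,0,0],[0,0,0]],[0,[0,0,0],[0,0,0]],[0,[0,0,0],[0,0,0]],[0,[0,0,0],[0,0,0]],[0,[0,0,0],[0,0,0]],[0,[0,0,0],[0,0,0]],[0,[0,0,0],[0,0,0]],[0,[0,0,0],[0,0,0]]]' 60
```

```text
t: 3.4
tcp_pos: [0.6553, 0.1292, 0.1184]
tool_rot: [[0.0, -0.982, -0.19], [-0.0, -0.19, 0.982], [-1.0, -0.0, -0.0]]
wrist_force: [-0.3, -1.1, 0.6]
gripper_width: 0.199
```

```bash
python3 -m inch '[[0,[-0.7,0,0],[0,0,0]],[0,[-1.5,0,0],[0,0,0]],[0,[-3,0,0],[0,0,0]],[0,[-4.5,0,0],[0,0,0]],[0,[-6,0,0],[0,0,0]],[0,[-7.5,0,0],[0,0,0]],[0,[-9,0,0],[0,0,0]],[0,[-10.5,0,0],[0,0,0]],[0,[-10.5,0,0],[0,0,0]],[0,[-10.5,0,0],[0,0,0]]]' 60
python3 - <<'E'
from h import *
import cv2
f=grab_frame("side")[:,:,::-1];cv2.imwrite("pics/side3.png",cv2.resize(f[60:260,340:500],None,fx=3,fy=3,interpolation=cv2.INTER_CUBIC)[:600])
E
```

```text
t: 4.4
tcp_pos: [0.6554, 0.1296, 0.2233]
tool_rot: [[0.0, -0.982, -0.19], [0.0, -0.19, 0.982], [-1.0, -0.0, 0.0]]
wrist_force: [-0.5, 0.1, -2.9]
gripper_width: 0.198
```

View pics/side3.png

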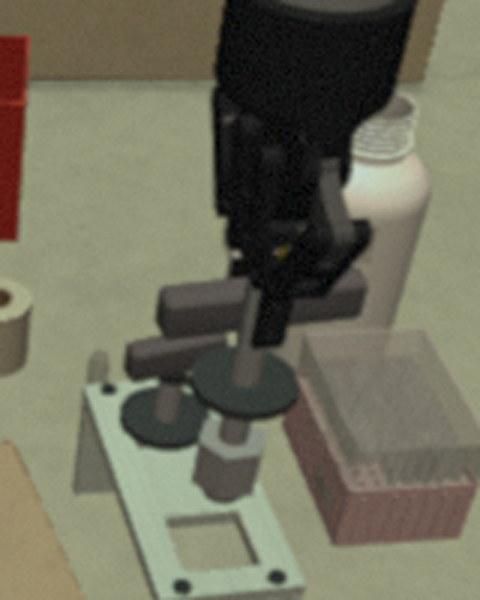

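The key hangs upright in the jaws, the bar is gripped near its middle, and its nose is above the plate at crop (225,495). The small key is still in place. I'll carry it to the rotor and turn it.

```bash
python3 -m inch '[[0,[0,1,1.1],[0.01,0,0]],[0,[0,3,3.3],[0.03,0,0]],[0,[0,5.5,5.9],[0.05,0,0]],[0,[0,8,8.6],[0.07,0,0]],[0,[0,10.5,11.3],[0.09,0,0]],[0,[0,13,14],[0.11,0,0]],[0,[0,15.5,16.7],[0.13,0,0]],[0,[0,18,19.4],[0.143,0,0]],[0,[0,19.8,21.3],[0.143,0,0]],[0,[0,20.6,22.2],[0.143,0,0]],[0,[0,20.6,22.2],[0.143,0,0]],[0,[0,20.6,22.2],[0.143,0,0]]]' 60
python3 - <<'E'
from h import *
import cv2
f=grab_frame("side")[:,:,::-1];cv2.imwrite("pics/side4.png",cv2.resize(f[50:240,200:360],None,fx=3.1,fy=3.1,interpolation=cv2.INTER_CUBIC)[:600])
f=grab_frame("top")[:,:,::-1];cv2.imwrite("pics/top4.png",cv2.resize(f[220:400,150:350],None,fx=3.3,fy=3.3,interpolation=cv2.INTER_CUBIC))
E
```

```text
t: 5.65
tcp_pos: [0.4112, 0.3079, 0.2229]
tool_rot: [[0.0, -0.999, -0.048], [-0.001, -0.048, 0.999], [-1.0, -0.0, -0.001]]
wrist_force: [-0.4, 0.2, -2.0]
gripper_width: 0.195
```

View pics/side4.png

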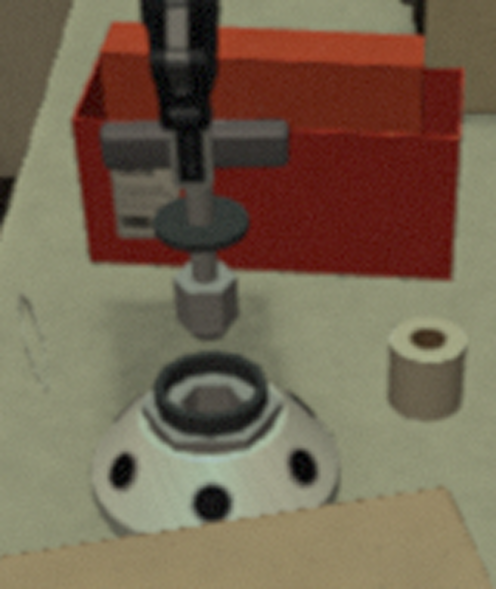

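View pics/top4.png

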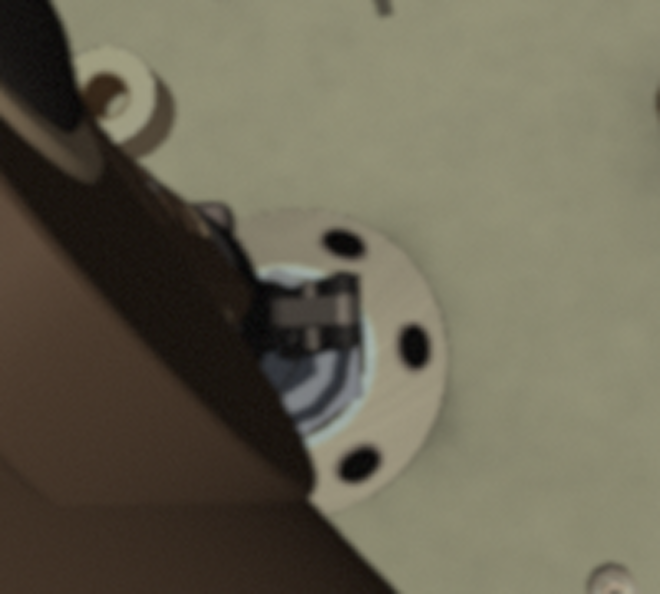

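The key hangs over the rotor, upright. The collar spans about x 153–268 in the crop and the hex 175–238. I'll get a closer measurement from the side camera.

Run:
```python
from h import *
import cv2
f=grab_frame("side")[:,:,::-1];cv2.imwrite("pics/side5.png",cv2.resize(f[85:205,215:315],None,fx=5,fy=5,interpolation=cv2.INTER_CUBIC))
D=lambda x,y:np.array([x/5+215-.4,y/5+85-.4])
s=sense();p=s["tcp_pos"];zb=p[2]-.1184+.015
print(p,zb)
for nm,xyz,r in (("ringOuter",(.4125,.308,.08),.033),("bore",(.4125,.308,.08),.028),("flangetop",(p[0],p[1],zb+.076),.027),("hexbot",(p[0],p[1],zb+.010),.0185),("nose",(p[0],p[1],zb),.010)):
    c=np.array(xyz); pts=np.array([proj("side",c+r*np.array([np.cos(a),np.sin(a),0])) for a in np.linspace(0,6.283,200)])
    q=(pts-[215,85]+.4)*5; print(nm,"x",q[:,0].min().round(1),q[:,0].max().round(1),"y",q[:,1].min().round(1),q[:,1].max().round(1))
```

```text
[0.41171    0.30757224 0.22300746] 0.1196074613124357
ringOuter x 175.4 350.0 y 395.2 501.1
bore x 188.7 336.9 y 402.9 492.7
flangetop x 163.0 319.9 y 138.6 221.2
hexbot x 202.0 303.8 y 309.5 367.9
nose x 227.3 281.9 y 345.3 376.9
```

View pics/side5.png

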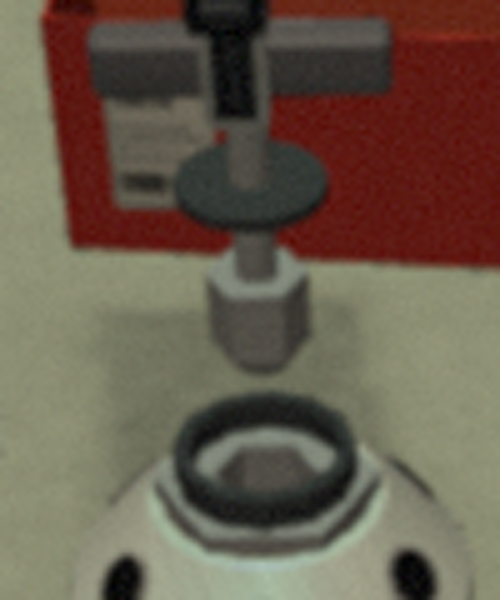

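In the side camera's frame, the key's hexagon and the ring agree within about 0.5 mm in x and about 2 mm in y. The nose taper covers that. I'll go down to just above the socket.

```bash
python3 -m inch '[[0,[1,0,0],[0,0,0]],[0,[2.5,0,0],[0,0,0]],[0,[4,0,0],[0,0,0]],[0,[5,0,0],[0,0,0]],[0,[5.3,0,0],[0,0,0]],[0,[5.3,0,0],[0,0,0]],[0,[5.3,0,0],[0,0,0]]]' 60
python3 - <<'E'
from h import *
import cv2
f=grab_frame("side")[:,:,::-1];cv2.imwrite("pics/side6.png",cv2.resize(f[85:225,215:315],None,fx=4.2,fy=4.2,interpolation=cv2.INTER_CUBIC))
E
```

```text
t: 6.5
tcp_pos: [0.4111, 0.3083, 0.1708]
tool_rot: [[0.001, -0.999, -0.048], [0.0, -0.048, 0.999], [-1.0, -0.001, 0.0]]
wrist_force: [-0.2, -0.0, -2.2]
gripper_width: 0.197
```

View pics/side6.png

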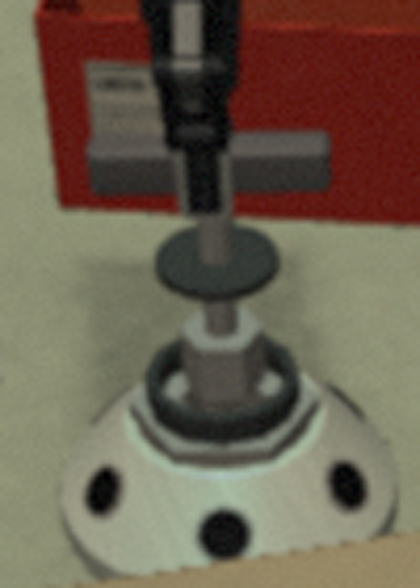

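The hexagon (183–262) sits centred in the collar (146–300). I'll lower it slowly, watching the force.

```bash
python3 -m inch '[[0,[0.3,0,0],[0,0,0]],[0,[0.6,0,0],[0,0,0]],[0,[0.8,0,0],[0,0,0]],[0,[0.8,0,0],[0,0,0]]]' 60;  python3 -m inch '[[0,[0.15,0,0],[0,0,0]],[0,[0.3,0,0],[0,0,0]],[0,[0.3,0,0],[0,0,0]]]' 60
```

```text
t: 6.95
tcp_pos: [0.4106, 0.308, 0.1619]
tool_rot: [[-0.001, -0.999, -0.048], [-0.0, -0.048, 0.999], [-1.0, 0.001, -0.0]]
wrist_force: [0.3, 0.1, -3.3]
gripper_width: 0.198
t: 7.25
tcp_pos: [0.4107, 0.3081, 0.1591]
tool_rot: [[-0.0, -0.999, -0.048], [-0.0, -0.048, 0.999], [-1.0, 0.0, -0.0]]
wrist_force: [1.0, 0.1, -3.2]
gripper_width: 0.199
```

```bash
python3 -m inch '[[0,[0.1,0,0],[0,0,0]],[0,[0.2,0,0],[0,0,0]],[0,[0.2,0,0],[0,0,0]]]' 60;  python3 -m inch '[[0,[0.1,0,0],[0,0,0]],[0,[0.2,0,0],[0,0,0]],[0,[0.2,0,0],[0,0,0]]]' 60
```

```text
t: 7.55
tcp_pos: [0.4108, 0.3081, 0.1572]
tool_rot: [[-0.0, -0.999, -0.048], [-0.0, -0.048, 0.999], [-1.0, 0.0, -0.0]]
wrist_force: [-0.2, -0.4, -2.7]
gripper_width: 0.2
t: 7.85
tcp_pos: [0.4108, 0.3081, 0.1551]
tool_rot: [[-0.0, -0.999, -0.048], [-0.0, -0.048, 0.999], [-1.0, 0.0, -0.0]]
wrist_force: [-0.2, 0.6, -3.1]
gripper_width: 0.2
```

There's no contact and the hexagon has passed the rim (lower end about 0.052, below the 0.056 jam height). I'll continue.

```bash
python3 -m inch '[[0,[0.2,0,0],[0,0,0]],[0,[0.4,0,0],[0,0,0]],[0,[0.6,0,0],[0,0,0]],[0,[0.8,0,0],[0,0,0]],[0,[0.8,0,0],[0,0,0]]]' 60;  python3 -m inch '[[0,[0.2,0,0],[0,0,0]],[0,[0.4,0,0],[0,0,0]],[0,[0.6,0,0],[0,0,0]],[0,[0.7,0,0],[0,0,0]],[0,[0.7,0,0],[0,0,0]]]' 60
```

```text
t: 8.35
tcp_pos: [0.4107, 0.3081, 0.1469]
tool_rot: [[-0.0, -0.999, -0.048], [-0.0, -0.048, 0.999], [-1.0, 0.0, -0.0]]
wrist_force: [-0.3, 0.0, -2.8]
gripper_width: 0.202
t: 8.85
tcp_pos: [0.4107, 0.3081, 0.1401]
tool_rot: [[-0.0, -0.999, -0.048], [-0.0, -0.048, 0.999], [-1.0, 0.0, -0.0]]
wrist_force: [-0.6, 0.3, -1.9]
gripper_width: 0.205
```

```bash
python3 -m inch '[[0,[0.1,0,0],[0,0,0]],[0,[0.2,0,0],[0,0,0]],[0,[0.2,0,0],[0,0,0]]]' 60;  python3 - <<'E'
from h import *
import cv2
f=grab_frame("side")[:,:,::-1];cv2.imwrite("pics/side7.png",cv2.resize(f[85:225,215:315],None,fx=4.2,fy=4.2,interpolation=cv2.INTER_CUBIC))
E
```

```text
t: 9.15
tcp_pos: [0.4108, 0.3081, 0.1382]
tool_rot: [[-0.0, -0.999, -0.048], [-0.0, -0.048, 0.999], [-1.0, 0.0, -0.0]]
wrist_force: [-0.3, -0.5, -2.8]
gripper_width: 0.196
```

View pics/side7.png

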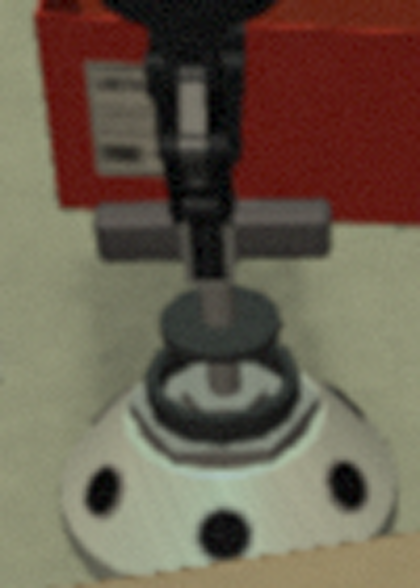

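The hexagon has sunk into the socket (only the shank shows at (222,378)) and no push has been felt. I'll release.

```bash
python3 -m inch '[[0.3,[0,0,0],[0,0,0]],[0.4,[0,0,0],[0,0,0]],[0.6,[0,0,0],[0,0,0]],[0.7,[0,0,0],[0,0,0]],[0.7,[0,0,0],[0,0,0]],[0.7,[0,0,0],[0,0,0]]]' && python3 -m inch '[[0.7,[-1,0,0],[0,0,0]],[0.7,[-3,0,0],[0,0,0]],[0.7,[-6,0,0],[0,0,0]],[0.7,[-9,0,0],[0,0,0]],[0.7,[-12,0,0],[0,0,0]],[0.7,[-12,0,0],[0,0,0]],[0.7,[-12,0,0],[0,0,0]],[0.7,[-12,0,0],[0,0,0]]]'
python3 - <<'E'
from h import *
import cv2
f=grab_frame("side")[:,:,::-1];cv2.imwrite("pics/side8.png",cv2.resize(f[85:225,215:315],None,fx=4.2,fy=4.2,interpolation=cv2.INTER_CUBIC));cv2.imwrite("pics/side8f.png",f)
for c in((.4125,.308),):
  for nm,z,r in(("flangetop",.110,.027),("bartop",.166,.0)):
   pts=np.array([proj("side",np.array([c[0]+r*np.cos(a),c[1]+r*np.sin(a),z])) for a in np.linspace(0,6.283,100)]);q=(pts-[215,85]+.4)*4.2;print(nm,q.min(0),q.max(0))
E
```

```text
t: 9.8
tcp_pos: [0.4109, 0.3082, 0.1383]
tool_rot: [[0.0, -0.999, -0.048], [0.0, -0.048, 0.999], [-1.0, -0.0, 0.0]]
wrist_force: [0.2, -0.5, -0.9]
gripper_width: 0.701
t: 10.6
tcp_pos: [0.4105, 0.308, 0.2576]
tool_rot: [[-0.001, -0.999, -0.048], [-0.001, -0.048, 0.999], [-1.0, 0.001, -0.001]]
wrist_force: [-0.6, -0.1, 0.0]
gripper_width: 0.699
flangetop [155.48889597 285.42042705] [278.30514855 357.50586162]
bartop [209.32719367 211.60445432] [209.32719367 211.60445432]
```

View pics/side8.png

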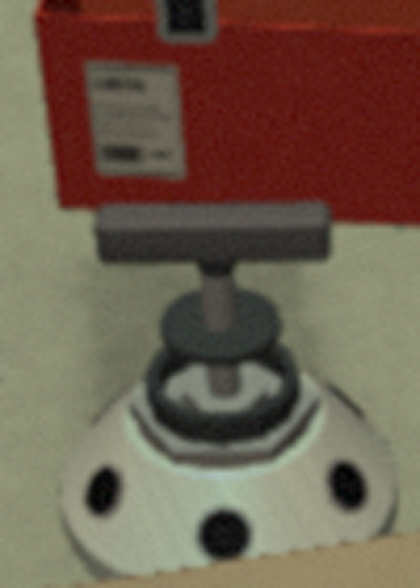

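View pics/side8f.png

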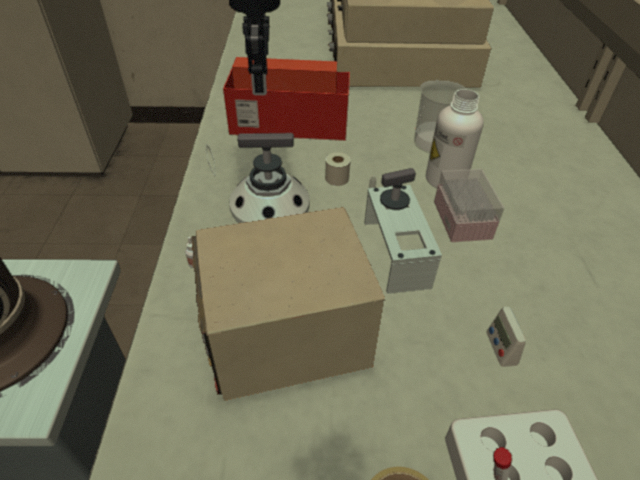

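The key stands upright with its bar at crop (97–330, 205–260). The flange top is at about y 289, against 285 predicted for home and about 40 px higher if it had jammed. The gripper is clear above it and the small key is still in the stand.

```bash
python3 -c "
from cell import *
s=sense();print(s['t'],s['joint_velocities'].round(2),s['wrist_force'].round(2))
print(close_job())"
```

```text
10.65 [-0.16  0.05 -0.23  0.12 -0.05  0.02] [-0.23  0.62  0.05]
the job is handed in; nothing more can be done
None
```

The larger key is standing upright in the rotor's socket, released, and I handed the job in at 10.65 s of the 40 s allowed. No verdict was reported.

I gripped the key across its bar, lifted it about 105 mm and carried it over the rotor. I turned it about 8° to match the socket and lowered it in small steps.

- **Insertion:** it went past the height where a wrongly turned key would stop (56 mm) without resistance. Wrist force changed by only about 1 N the whole way down, against a 60 N limit.
- **Final picture:** the flange was within a few pixels of where it should be with the key fully home. A jammed key would have shown about 40 px off. The key was upright, the gripper was clear above it, and the smaller key was still in the stand.
- **Disagreements:** the two cameras' positions differed by about 2 mm, within their calibration. In the side view, the held key's flange and hexagon positions differed by about 1.5 mm, possibly a tilt of about 1° or reading error. The top view could not confirm the fit because the arm blocked it during the insertion, and I did not take another afterwards.

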